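Bring the small pastry cutter to the front of the turntable

TASK

Push the turntable round by the finger posts on its rim until the smallest of the three ring cutters on it stands squarely at the front, in line with the tongue that sticks out from the turntable's foot, and leave the turntable at rest. Do not touch, lift or slide any of the things standing on the turntable: they only ride round with it and must still be standing on it at the end. Leave the sugar dredger and the kitchen timer beside it where they are.

Things in the scene. Friction and masses are not known exactly. Their poses are not given: they have to be found in the camera images.
- turntable: The fixed foot of the turntable: dark steel disc, 210 mm across, that does not move, with a flat tongue (30 mm wide, 8 mm high, rounded end) that reaches out along the table from under the top to 215 mm from the axis. Origin: on the table, on the vertical axis of rotation. The tongue points along the foot's -x axis, roughly towards the robot; z is up. On it turns a flat round wooden top, 300 mm across, underside 20 mm and upper face 34 mm above the table.
- axis (a point): Point on the axis of rotation, at the height of the wooden top's upper face (34 mm above the table).
- front_place (a point): The front place, fixed to the foot: point 80 mm from the axis in the direction of the tongue, at the height of the wooden top's upper face. The small cutter shall end over it.
- platter (a joint): Angle of the revolving top, rad, growing anticlockwise as seen from above; free to turn several turns either way. Dry friction of about 0.1 N m: some 1 N at a post moves it, and it stops almost at once when no longer pushed.
- post (a point): One of six equal upright steel finger posts on the rim of the top, which turn with it: 16 mm across, from 34 to 78 mm above the table, 150 mm from the axis, 60 degrees apart. This point: on that post's axis, 56 mm above the table, about half-way up. Each post stands on a round wooden ear of 15 mm radius, so that the top reaches 165 mm from the axis there.
- small_cutter: The smallest of the three round metal pastry cutters: open ring 48 mm across, 43 mm high, its top edge 77 mm above the table, loose, about 30 g. This is the one to bring to the front. Origin: centre of its underside. Starts standing on the turntable's top, 73 to 87 mm from the axis, more than 50 degrees round from the front.
- medium_cutter: Middle pastry cutter: open ring 60 mm across, 43 mm high, its top edge 77 mm above the table, loose. Origin: centre of its underside. Starts standing on the turntable's top, 73 to 87 mm from the axis, more than 50 degrees round from the front.
- large_cutter: Largest pastry cutter: open ring 72 mm across, 43 mm high, its top edge 77 mm above the table, loose. Origin: centre of its underside. Starts standing on the turntable's top, 73 to 87 mm from the axis, more than 50 degrees round from the front.
- nozzle: Metal piping nozzle: cone 25 mm across at the foot, 40 mm high, loose, about 12 g. Origin: centre of its underside. Starts standing on the turntable's top, 73 to 87 mm from the axis, more than 50 degrees round from the front.
- dredger: Icing sugar dredger: metal shaker, 72 mm across, 108 mm high, loose on the table to the left of the turntable. Origin: centre of its underside. To be left alone.
- timer: White kitchen timer with a red dial, 60x64x66 mm, loose on the table to the right of the turntable. Origin: centre of its underside. To be left alone.
- spoons: Set of metal measuring spoons lying flat, 90x119x13 mm, fixed to the table at the far right. Origin: centre of its underside. No part of the job.
There are look-alikes about, which are no part of the job. What is shaped like the medium_cutter but pink or purple is not meant.

How it is judged:
By the outcome, as a careful person would: the job done as asked, in the order asked, and still so for the second after the job is handed in, with the robot touching nothing.
It also fails if it takes over 45 s, if anything falls off the work surface, if the arm or the gripper's body presses on something with over 40 N, if the wrist force passes 120 N, or if a joint passes its speed limit or range.

ROBOT

A 6-joint arm with a two-finger parallel gripper is mounted at the origin on the work surface; the furniture and walls round the work are solid. World frame = base frame: x ahead of the robot, y to its left, z up, the work surface at z = 0. Lengths are in m, angles in rad, forces in N, time in s.
With the tool pointing down it reaches from about 0.375 to 0.9 m from the base axis. Payload 3.1 kg.
Tool frame: the origin (TCP) lies on the centre line of the jaws, within the pads' length; the fingertips stand robot.tip_reach ahead of it and the grasp point (between the pads) lies 8 mm behind it (robot.tip_reach is the distance from the TCP to the fingertips, in m); z points along the fingers, y is the line along which they close (so a half turn about z gives the same grasp; the last joint's range is limited). The gripper opens to 87 mm and grips with 3 to 60 N. Pads are 19 mm wide; open, the fingers measure 117 mm over their backs; the gripper's body (75 mm by 190 mm) begins 51 mm behind the grasp point.
Start: joints at [-1.46, 0.527, 1.433, -0, 1.181, -0.178], TCP at [0.178, -0.599, 0.234] pointing down, gripper open.
Joint ranges: [-3.08, 3.08], [-0.75, 2.2], [0.22, 2.44], [-1.43, 4.57], [0, 2.65], [-2.85, 2.85]. Speed limits (rad/s): [2.79, 2.79, 3.14, 3.14, 3.14, 3.14].

INTERFACE

Orientations are given as a unit quaternion [x, y, z, w].
In Python, from rig import robot gives the robot as it stands.
- The arm moves only by the tool jog_arm, never from a script. Its argument "motion" is one flat list of numbers, 7 for each row, row after row: the shift along the tool's x, y, z scaled (see below), then the turn, a rotation vector about the tool's x, y, z scaled (see below), then the gripper's target within -1 to 1 (shut at 1, half-way at 0, fully open at -1). In form: [x, y, z, rx, ry, rz, hand, x, y, z, rx, ry, rz, hand, ...]. A call has 1 to 12 rows; each row shifts and turns the commanded pose from where the row before left it, along the tool's axes as they then stand; what a row does not reach is not made up. The controller multiplies each number of a shift by 4 cm and each number of a turn by 4 degrees. A row lasts 1/8 s, in which the tool goes at most 62.5 mm and 10.7 degrees, less where a joint would pass 70% of its speed; a pose out of reach is approached as far as the arm can. A call with a number of a shift or a turn outside -1 to 1 is refused whole. A call with a gripper value outside its range is refused whole. The fingers move at their own pace and stop on an object; "grip_force" is the grip in N (left out, the last holds). Time passes only in rows, so rows that do not move let the fingers close. It gives the time, the measured TCP pose, the force, the opening and the grip force at its end, in the units of the state.
- robot.get_obs(): the state, without advancing time (a new reading comes with each control period).
- robot.camera(name): name is "scene" or "top" or "wrist"; returns the picture (400x640x3 uint8, blue, green, red); there is no depth.
- robot.calibration(name): a dict with "fx", "fy", "cx", "cy" (pixels), "R" (3x3) and "t" (3): a world point X has camera coordinates R X + t; the wrist camera has in their place "T_tool_cam" (4x4, takes a point from camera to tool coordinates, whose origin is the TCP and whose axes are the flange's). Camera axes: x right, y down, z forward; pixel columns grow to the right and rows downward; lengths in m; the calibration is good to about 2 mm. A picture is of the moment at which its call begins: read the wrist's pose just before it. calibration takes no time and is no camera call.
- robot.hand_in(): hands the job in; it is judged then, once.
The state is a dict: "time": time; "q": joint angles; "joint_velocities": joint speeds; "joint_torque": joint torques, N m; "position": TCP position; "tool_rot": TCP orientation; "ft_force": force on the tool from outside, world axes, zero at the start; "moment": the same for the moment, N m; "grip_width": finger opening in m; "grip_force": force on a finger pad.
Only numpy, scipy, OpenCV 4.12 (cv2) and the standard library are available. Lean on these libraries where they do the work, as an engineer would, in place of code of your own. Each camera call takes 0.05 s, during which the arm holds its last target. There are 200 camera calls.

## Working session

There is one attempt and no reset: what is moved stays moved. The work goes in short steps, Python scripts to look and compute and a tool call to move; the robot and the scene stay as the last step left them, time stands still between calls to the robot, and variables do not carry over. Pictures are saved under pics/ and viewed, at most 10 in all, crops included, and the job is handed in when it is done.

Besides the shell and the picture viewer there is one more tool, called after ">>>" as a command line: name --argument value ..., lists and objects as JSON in quotes. jog_arm: Moves the arm, as the interface text tells. Shifts and turns lie within -1 to 1; 1 stands for 4 cm of shift or 4 degrees of turn. Its arguments: {"type":"object","properties":{"motion":{"type":"array","items":{"type":"number"}},"grip_force":{"type":"number"}},"required":["motion"]}

```bash
mkdir -p pics; python3 - <<'E'
from rig import robot
import cv2
o=robot.get_obs();print(o['time'],o['position'],o['tool_rot'],o['grip_width'],robot.tip_reach)
for n in('top','scene'):
    cv2.imwrite(f'pics/{n}0.png',robot.camera(n))
    print(robot.calibration(n))
print(robot.calibration('wrist'))
E
```

```text
0.0 [ 0.17794257 -0.59842693  0.23256674] [ 9.89592391e-01  1.43895037e-01  1.97559918e-05 -1.05761103e-03] 0.08709195711982816 0.011
{'fx': 442.0741143476351, 'fy': 442.0741143476351, 'cx': 324.0697312993404, 'cy': 196.4443814987667, 'R': array([[-0.10542409, -0.99441242,  0.00545013],
       [-0.97099915,  0.10175615, -0.2163477 ],
       [ 0.21458426, -0.02810033, -0.97630117]]), 't': array([-0.01702748,  0.56794595,  1.40473643])}
{'fx': 400.4009409238913, 'fy': 400.4009409238913, 'cx': 314.9564893147348, 'cy': 208.0015225036919, 'R': array([[-0.83835745, -0.54495337, -0.01351328],
       [-0.33640535,  0.53671477, -0.77380145],
       [ 0.42893849, -0.64417627, -0.63328406]]), 't': array([0.43071694, 0.26874845, 0.84971097])}
{'fx': 306.44283682743793, 'fy': 306.44283682743793, 'cx': 318.23812082853317, 'cy': 200.98153276924177, 'T_tool_cam': array([[-1.33954807e-03, -9.56496640e-01, -2.91740266e-01,
         8.06799908e-02],
       [ 9.99997942e-01, -8.36773972e-04, -1.84812961e-03,
         1.87749146e-04],
       [ 1.52360910e-03, -2.91742141e-01,  9.56495793e-01,
        -1.51189939e-01],
       [ 0.00000000e+00,  0.00000000e+00,  0.00000000e+00,
         1.00000000e+00]])}
```

View pics/top0.png

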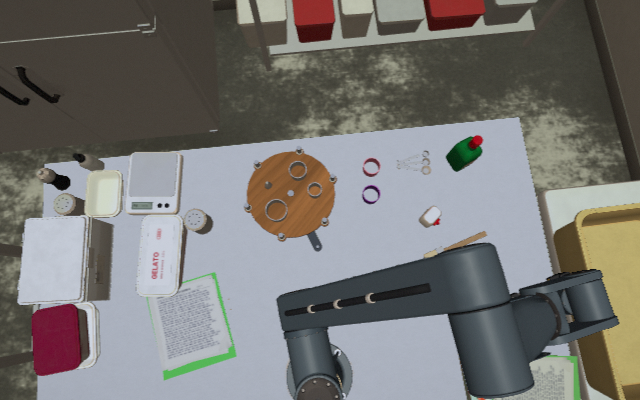

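View pics/scene0.png

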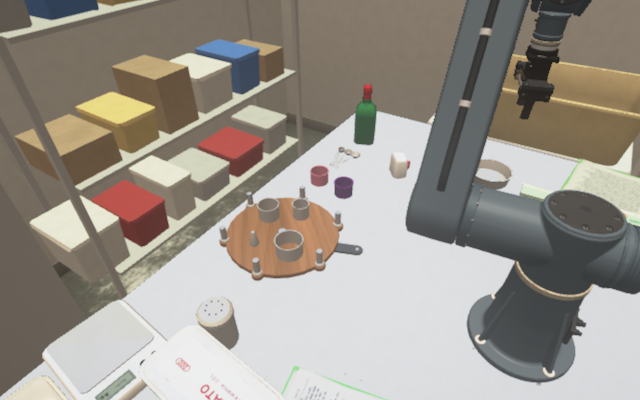

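The top view shows the platter at about (291,194), the tongue tip at (318,247), the small cutter at (315,190), the medium one at (298,170), the large one at (276,210) and the nozzle at (267,185). I'll enlarge it for exact pixels.

```bash
cat >h.py <<'E'
import numpy as np,cv2
from rig import robot
def bp(n,u,v,z):
    c=robot.calibration(n);R=c['R'];C=-R.T@c['t']
    d=R.T@np.array([(u-c['cx'])/c['fx'],(v-c['cy'])/c['fy'],1]);return C+d*(z-C[2])/d[2]
def proj(n,X):
    c=robot.calibration(n);p=c['R']@np.array(X)+c['t'];return c['fx']*p[0]/p[2]+c['cx'],c['fy']*p[1]/p[2]+c['cy']
E
python3 - <<'E'
from h import *
im=cv2.imread('pics/top0.png')
c=cv2.resize(im[140:260,235:345],None,fx=5,fy=5,interpolation=cv2.INTER_CUBIC);cv2.imwrite('pics/c0.png',c)
for n,u,v,z in[('axis',291,194,.034),('tip',318,247,.008),('small',315,190,.0555),('dredger',197,220,.05),('timer',430,216,.03)]:print(n,bp('top',u,v,z).round(3))
E
```

```text
axis [0.589 0.033 0.034]
tip [ 0.404 -0.039  0.008]
small [ 0.59  -0.049  0.055]
dredger [0.53  0.349 0.05 ]
timer [ 0.466 -0.425  0.03 ]
```

View pics/c0.png

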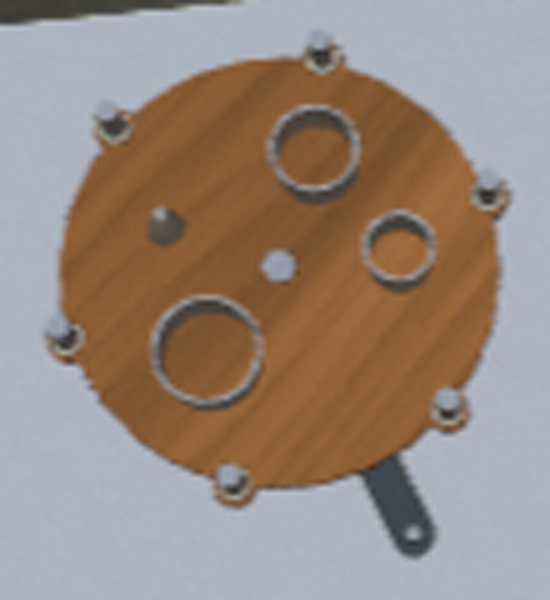

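```bash
python3 - <<'E'
from h import *
from scipy.optimize import least_squares
f=lambda x,y,z:bp('top',(x+.5)/5-.5+235,(y+.5)/5-.5+140,z)[:2]
P=np.array([f(x,y,.078) for x,y in[(321,41),(109,109),(64,328),(233,475),(449,400),(487,181)]])
k=np.arange(6)
m=lambda p:np.c_[p[0]+.15*np.cos(p[2]+k*np.pi/3),p[1]+.15*np.sin(p[2]+k*np.pi/3)]
s=least_squares(lambda p:(m(p)-P).ravel(),[.59,.03,0]);A=s.x[:2];print(A,np.degrees(s.x[2])%360,abs(s.fun).max())
for n,x,y,z in[('tipcentre',416,540,.008),('tongue root',378,475,.008),('tip hole',413,534,.008),('small',398,247,.077),('med',314,150,.077),('large',207,351,.077),('nozzle base',167,228,.036)]:
    q=f(x,y,z)-A;print(n,q+A,np.hypot(*q),np.degrees(np.arctan2(q[1],q[0])))
E
```

```text
[0.59202712 0.03311954] 343.5140944002176 0.00315814561313732
tipcentre [ 0.40219577 -0.03854906] 0.2029096558042227 -159.31656111437619
tongue root [ 0.44852273 -0.01750424] 0.15217186067659283 -160.56878100560004
tip hole [ 0.40641203 -0.03695672] 0.19840273102050324 -159.3167057624286
small [ 0.58816544 -0.04634297] 0.07955628417577719 -92.78224386801584
med [0.66002222 0.00257496] 0.07454062233889142 -24.190441505215503
large [0.53176648 0.08452528] 0.07920792628524662 139.53393868273295
nozzle base [0.62753211 0.1080191 ] 0.08288877772870995 64.63742426745574
```

Axis (0.592, 0.033), tongue direction about −159.5°, small cutter at −92.8°, so it needs about 67° clockwise. The plan is to straddle the near post at 223.5°, (0.483, −0.070), and follow the arc. First move is to a point above it.

>>> jog_arm --motion '[0.92, -0.87, 0, 0, 0, 0, 0.3, 0.92, -0.87, 0, 0, 0, 0, 0.3, 0.92, -0.87, 0, 0, 0, 0, 0.3, 0.92, -0.87, 0, 0, 0, 0, 0.3, 0.92, -0.87, 0, 0, 0, 0, 0.3, 0.92, -0.87, 0, 0, 0, 0, 0.3, 0.92, -0.87, 0, 0, 0, 0, 0.3, 0.92, -0.87, 0, 0, 0, 0, 0.3, 0.92, -0.87, 0, 0, 0, 0, 0.3, 0.92, -0.87, 0, 0, 0, 0, 0.3, 0.92, -0.87, 0, 0, 0, 0, 0.3, 0.92, -0.87, 0, 0, 0, 0, 0.3]'

```text
time: 1.6
position: [0.4829, -0.0714, 0.2334]
tool_rot: [0.99, 0.144, -0.0, -0.0]
ft_force: [1.4, -0.9, 0.6]
grip_width: 0.0303
grip_force: 0.0
```

>>> jog_arm --motion '[0, 0, 0, 0, 0, -1, 0.3, 0, 0, 0, 0, 0, -1, 0.3, 0, 0, 0, 0, 0, -1, 0.3, 0, 0, 0, 0, 0, -1, 0.3, 0, 0, 0, 0, 0, -1, 0.3, 0, 0, 0, 0, 0, -1, 0.3, 0, 0, 0, 0, 0, -0.75, 0.3, 0, 0, 0, 0, 0, 0, 0.3, 0, 0, 0, 0, 0, 0, 0.3]'

```text
time: 2.72
position: [0.4823, -0.073, 0.2334]
tool_rot: [0.929, 0.371, -0.0, -0.0]
ft_force: [0.1, 0.4, -0.2]
grip_width: 0.0301
grip_force: 0.0
```

```bash
cat >>h.py <<'E'
from scipy.spatial.transform import Rotation as Ro
def wr(im):
    pass
def wpose(o):
    T=np.eye(4);T[:3,:3]=Ro.from_quat(o['tool_rot']).as_matrix();T[:3,3]=o['position'];return T@robot.calibration('wrist')['T_tool_cam']
def wbp(T,u,v,z):
    c=robot.calibration('wrist');d=T[:3,:3]@np.array([(u-c['cx'])/c['fx'],(v-c['cy'])/c['fy'],1]);return T[:3,3]+d*(z-T[2,3])/d[2]
E
python3 - <<'E'
from h import *
o=robot.get_obs();cv2.imwrite('pics/w1.png',robot.camera('wrist'));T=wpose(o);np.save('w1.npy',T)
R=Ro.from_quat(o['tool_rot']).as_matrix();print(o['time'],o['position'],np.degrees(np.arctan2(R[1,0],R[0,0])),o['grip_width'],o['ft_force'])
E
```

```text
2.725 [ 0.48227631 -0.07296087  0.23339661] 43.504936302109826 0.030093890469668788 [ 0.12440208  0.41314986 -0.21386013]
```

View pics/w1.png

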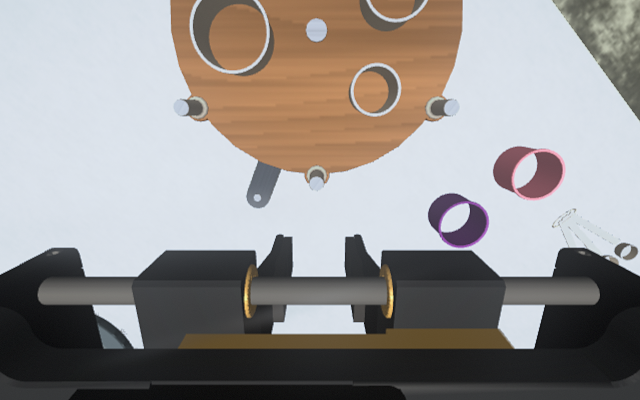

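The wrist view shows the near post top at (317,184), the axis knob at (316,30), side posts at (181,107) and (452,107), the small cutter rim at about (375,90) and the tongue hole at (258,198).

```bash
python3 - <<'E'
from h import *
T=np.load('w1.npy')
for n,u,v,z in[('post',317,184,.078),('L',181,107,.078),('R',452,107,.078),('knob',316,30,.034),('small',375,90,.077),('hole',258,198,.008)]:
    q=wbp(T,u,v,z)[:2];d=q-[.592,.033];print(n,q.round(4),np.hypot(*d).round(4),np.degrees(np.arctan2(d[1],d[0])).round(1))
E
```

```text
post [ 0.4852 -0.0681] 0.147 -136.6
L [0.4508 0.0785] 0.1484 162.2
R [ 0.629  -0.1098] 0.1475 -75.5
knob [0.5942 0.0366] 0.0042 58.8
small [ 0.5891 -0.0453] 0.0784 -92.1
hole [ 0.4071 -0.0373] 0.1978 -159.2
```

Post agrees to about 3 mm. Shift slightly and descend so the tips reach about 47 mm height.

>>> jog_arm --motion '[0.11, -0.035, 0.44, 0, 0, 0, 0.3, 0, 0, 0.44, 0, 0, 0, 0.3, 0, 0, 0.44, 0, 0, 0, 0.3, 0, 0, 0.44, 0, 0, 0, 0.3, 0, 0, 0.44, 0, 0, 0, 0.3, 0, 0, 0.44, 0, 0, 0, 0.3, 0, 0, 0.44, 0, 0, 0, 0.3, 0, 0, 0.44, 0, 0, 0, 0.3, 0, 0, 0.44, 0, 0, 0, 0.3, 0, 0, 0.44, 0, 0, 0, 0.3, 0, 0, 0, 0, 0, 0, 0.3]'

```text
time: 4.15
position: [0.4839, -0.0687, 0.0566]
tool_rot: [0.929, 0.371, -0.001, -0.001]
ft_force: [-0.7, 0.1, -0.3]
grip_width: 0.0304
grip_force: 0.0
```

>>> jog_arm --motion '[0.0036, -0.1636, 0, 0, 0, 0.625, 0.3, 0.0036, -0.1636, 0, 0, 0, 0.625, 0.3, 0.0036, -0.1636, 0, 0, 0, 0.625, 0.3, 0.0036, -0.1636, 0, 0, 0, 0.625, 0.3, 0.0036, -0.1636, 0, 0, 0, 0.625, 0.3, 0.0036, -0.1636, 0, 0, 0, 0.625, 0.3, 0.0036, -0.1636, 0, 0, 0, 0.625, 0.3, 0.0036, -0.1636, 0, 0, 0, 0.625, 0.3, 0.0036, -0.1636, 0, 0, 0, 0.625, 0.3, 0.0036, -0.1636, 0, 0, 0, 0.625, 0.3, 0.0036, -0.1636, 0, 0, 0, 0.625, 0.3, 0.0036, -0.1636, 0, 0, 0, 0.625, 0.3]'

```text
time: 5.65
position: [0.4481, -0.0008, 0.0584]
tool_rot: [0.993, 0.117, 0.001, 0.0]
ft_force: [-0.6, -0.5, 0.1]
grip_width: 0.0304
grip_force: 0.4
```

>>> jog_arm --motion '[0.0036, -0.1636, 0, 0, 0, 0.625, 0.3, 0.0036, -0.1636, 0, 0, 0, 0.625, 0.3, 0.0036, -0.1636, 0, 0, 0, 0.625, 0.3, 0.0036, -0.1636, 0, 0, 0, 0.625, 0.3, 0.0036, -0.1636, 0, 0, 0, 0.625, 0.3, 0.0036, -0.1636, 0, 0, 0, 0.625, 0.3, 0.0036, -0.1636, 0, 0, 0, 0.625, 0.3, 0.0036, -0.1636, 0, 0, 0, 0.625, 0.3, 0.0036, -0.1636, 0, 0, 0, 0.625, 0.3, 0.0036, -0.1636, 0, 0, 0, 0.625, 0.3, 0.0036, -0.1636, 0, 0, 0, 0.625, 0.3, 0, 0, 0, 0, 0, 0, 0.3]'

```text
time: 7.15
position: [0.4484, 0.0708, 0.0582]
tool_rot: [0.993, -0.121, 0.001, -0.0]
ft_force: [0.7, -0.4, 0.2]
grip_width: 0.0305
grip_force: 0.0
```

```bash
python3 - <<'E'
from h import *
o=robot.get_obs();T=wpose(o);np.save('w2.npy',T)
w=robot.camera('wrist');t=robot.camera('top')
R=Ro.from_quat(o['tool_rot']).as_matrix();d=o['position'][:2]-[.5925,.0335];print(o['time'],o['position'],np.degrees(np.arctan2(R[1,0],R[0,0])),np.hypot(*d),np.degrees(np.arctan2(d[1],d[0])),o['ft_force'])
c=cv2.resize(t[140:260,235:345],None,fx=5,fy=5,interpolation=cv2.INTER_CUBIC)
b=np.zeros((600,790,3),np.uint8);b[:,:550]=c;cv2.imwrite('pics/w2.png',w);cv2.imwrite('pics/c2.png',c)
E
```

```text
7.15 [0.44844396 0.07081979 0.05824655] -13.889818271121786 0.14881165513672606 165.47600523107806 [ 0.68414477 -0.35454859  0.15719498]
```

View pics/c2.png

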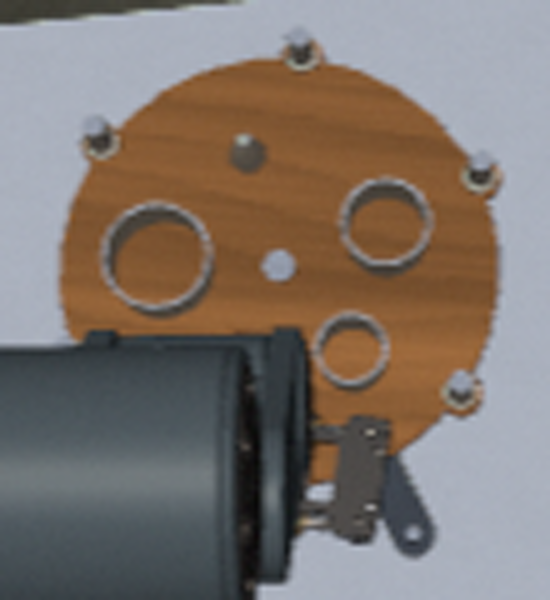

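Small cutter's rim is now at (351,350) in the crop. Visible post tops are at (299,37), (96,126), (482,161) and (460,382).

```bash
python3 - <<'E'
from h import *
f=lambda x,y,z:bp('top',(x+.5)/5-.5+235,(y+.5)/5-.5+140,z)[:2]
for n,x,y,z in[('small',351,350,.077),('p',299,37,.078),('p',96,126,.078),('p',482,161,.078),('p',460,382,.078),('hub',278,265,.036),('tip',413,534,.008)]:
    q=f(x,y,z)-[.592,.033];print(n,q+[.592,.033],np.hypot(*q),np.degrees(np.arctan2(q[1],q[0])))
E
```

```text
small [ 0.52262703 -0.00890095] 0.08104504085138066 -148.8682191109583
p [0.73937737 0.00528513] 0.14996067557266565 -10.650303711050435
p [0.69134918 0.14544189] 0.15004478181727918 48.53746570310492
p [ 0.64057875 -0.10776716] 0.1489136965252556 -70.96044405095024
p [ 0.4939707  -0.07733435] 0.14759204624287162 -131.62028571158416
hub [0.59399253 0.0353664 ] 0.00309354741526625 49.90229597632706
tip [ 0.40641203 -0.03695672] 0.19833516611083254 -159.34624498267044
```

View pics/w2.png

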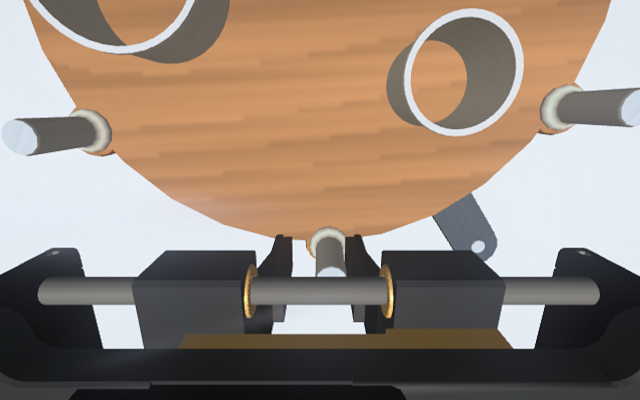

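About 10.5° remain. Advance 9.5° and then check.

>>> jog_arm --motion '[0.0036, -0.1636, 0, 0, 0, 0.625, 0.3, 0.0036, -0.1636, 0, 0, 0, 0.625, 0.3, 0.0036, -0.1636, 0, 0, 0, 0.625, 0.3, 0.001, -0.066, 0, 0, 0, 0.25, 0.3, 0.001, -0.066, 0, 0, 0, 0.25, 0.3, 0, 0, 0, 0, 0, 0, 0.3, 0, 0, 0, 0, 0, 0, 0.3]'

```text
time: 8.12
position: [0.4558, 0.0941, 0.0575]
tool_rot: [0.979, -0.203, -0.0, -0.0]
ft_force: [-0.0, -0.8, 0.0]
grip_width: 0.0305
grip_force: 0.0
```

```bash
python3 - <<'E'
from h import *
o=robot.get_obs();t=robot.camera('top')
print(o['time'],o['position'])
c=cv2.resize(t[140:260,235:345],None,fx=5,fy=5,interpolation=cv2.INTER_CUBIC);cv2.imwrite('pics/c3.png',c)
E
```

```text
8.125 [0.45576021 0.09407628 0.05753857]
```

View pics/c3.png

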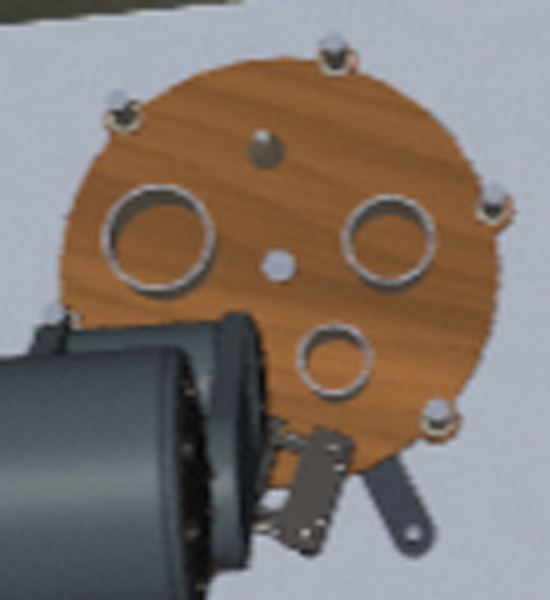

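The small cutter's rim is at (335,361), posts at (337,46), (121,101), (495,192) and (438,408).

```bash
python3 - <<'E'
from h import *
f=lambda x,y,z:bp('top',(x+.5)/5-.5+235,(y+.5)/5-.5+140,z)[:2]
A=np.array([.5925,.0335])
for n,x,y,z in[('small',335,361,.077),('p',337,46,.078),('p',121,101,.078),('p',495,192,.078),('p',438,408,.078),('tip',413,534,.008)]:
    q=f(x,y,z)-A;print(n,np.hypot(*q),np.degrees(np.arctan2(q[1],q[0])))
E
```

```text
small 0.08224745650254792 -157.60623970262083
p 0.14775057952219955 -21.035509538734857
p 0.14818299806426571 39.42502818508671
p 0.14979254735698558 -80.0008411018915
p 0.14831296658899065 -140.25574720697833
tip 0.1989796040036019 -159.26230676823883
```

>>> jog_arm --motion '[0.001, -0.05, 0, 0, 0, 0.19, 0.3, 0.001, -0.05, 0, 0, 0, 0.19, 0.3, 0, 0, 0, 0, 0, 0, 0.3, 0, 0.08, 0, 0, 0, 0, 0.3, 0, 0.07, 0, 0, 0, 0, 0.3, 0, 0, -0.6, 0, 0, 0, 0.3, 0, 0, -0.8, 0, 0, 0, 0.3, 0, 0, -0.8, 0, 0, 0, 0.3, 0, 0.4, -0.8, 0, 0, 0, 0.3, 0, 0.8, -0.8, 0, 0, 0, 0.3, 0, 0.8, -0.8, 0, 0, 0, 0.3, 0, 0.8, 0, 0, 0, 0, 0.3]'

```text
time: 9.68
position: [0.4087, -0.0106, 0.2438]
tool_rot: [0.976, -0.216, 0.003, 0.0]
ft_force: [-0.8, -0.8, -1.0]
grip_width: 0.0303
grip_force: 0.0
```

>>> jog_arm --motion '[0, 0, 0, 0, 0, -1, 0.3, 0, 0, 0, 0, 0, -1, 0.3, 0, 0, 0, 0, 0, -1, 0.3, 0, 0, 0, 0, 0, -1, 0.3, 0, 0, 0, 0, 0, -1, 0.3, 0, 0, 0, 0, 0, -1, 0.3, 0, 0, 0, 0, 0, -1, 0.3, 0, 0, 0, 0, 0, -1, 0.3, 0, 0, 0, 0, 0, -1, 0.3, 0, 0, 0, 0, 0, -1, 0.3, 0, 0, 0, 0, 0, 0, 0.3, 0, 0, 0, 0, 0, 0, 0.3]'

```text
time: 11.18
position: [0.4075, -0.0092, 0.2415]
tool_rot: [0.991, 0.13, -0.0, -0.0]
ft_force: [0.5, 0.1, -0.4]
grip_width: 0.0303
grip_force: 0.0
```

```bash
python3 - <<'E'
from h import *
o=robot.get_obs();T=wpose(o);np.save('w4.npy',T);w=robot.camera('wrist')
print(o['time'],o['position'])
c=cv2.resize(w[0:260,120:520],None,fx=2,fy=2,interpolation=cv2.INTER_CUBIC);cv2.imwrite('pics/w4.png',c);cv2.imwrite('pics/w4full.png',w)
E
```

```text
11.175 [ 0.40747891 -0.00924683  0.24150561]
```

View pics/w4.png

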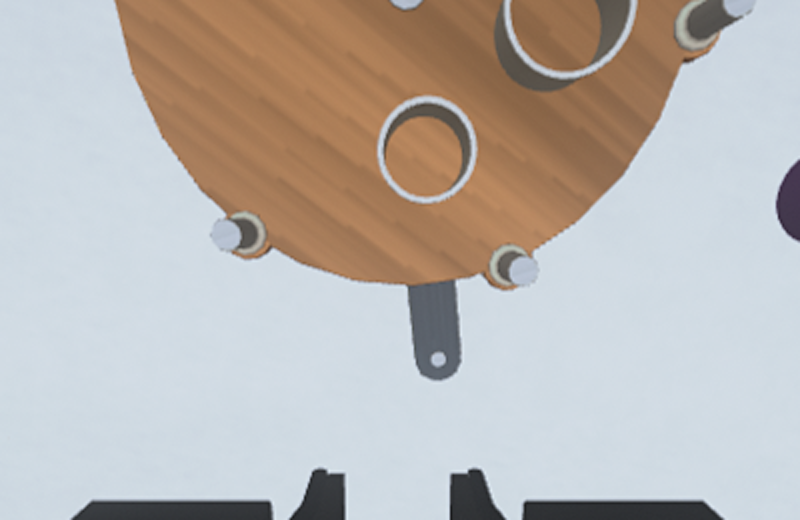

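The small cutter's rim is at (427,149), the tongue hole at (438,359), the tongue's centre at the rim at (433,290), and post tops at (226,235) and (523,269).

```bash
python3 - <<'E'
from h import *
T=np.load('w4.npy');g=lambda x,y,z:wbp(T,(x+.5)/2-.5+120,(y+.5)/2-.5,z)[:2]
h=g(438,359,.008);r=g(433,290,.008);d=r-h;print('tongue dir',np.degrees(np.arctan2(*d[::-1])))
P=[g(226,235,.078),g(523,269,.078)]
m=(P[0]+P[1])/2;e=P[1]-P[0];L=np.hypot(*e);print('post spacing',L)
n=np.array([-e[1],e[0]])/L;Ac=m+n*np.sqrt(.0225-L*L/4);print('axis',Ac,'alt',m-n*np.sqrt(.0225-L*L/4))
for A in(Ac,np.array([.5925,.0335]),np.array([.594,.036])):
  for nm,q in[('small',g(427,149,.077)),('hole',h),('root',r)]:
    v=q-A;print(nm,q.round(4),np.hypot(*v).round(4),np.degrees(np.arctan2(v[1],v[0])).round(2))
E
```

```text
tongue dir 20.043404966271886
post spacing 0.14908933963182422
axis [0.59439876 0.03699384] alt [ 0.33694421 -0.00160052]
small [0.5184 0.0058] 0.0821 -157.69
hole [ 0.4069 -0.0361] 0.2013 -158.7
root [ 0.4482 -0.021 ] 0.1573 -158.35
small [0.5184 0.0058] 0.0791 -159.51
hole [ 0.4069 -0.0361] 0.1983 -159.44
root [ 0.4482 -0.021 ] 0.1542 -159.3
small [0.5184 0.0058] 0.0814 -158.23
hole [ 0.4069 -0.0361] 0.2006 -158.93
root [ 0.4482 -0.021 ] 0.1565 -158.64
```

The cutter is within about 0.5° of the line. I'll pull the arm clear and verify from the unobstructed top view.

>>> jog_arm --motion '[0, 1, 0, 0, 0, 0, 0.3, 0, 1, 0, 0, 0, 0, 0.3, 0, 1, 0, 0, 0, 0, 0.3, 0, 1, 0, 0, 0, 0, 0.3, 0, 1, 0, 0, 0, 0, 0.3, 0, 1, 0, 0, 0, 0, 0.3, 0, 1, 0, 0, 0, 0, 0.3, 0, 1, 0, 0, 0, 0, 0.3, 0, 1, 0, 0, 0, 0, 0.3, 0, 0, 0, 0, 0, 0, 0.3, 0, 0, 0, 0, 0, 0, 0.3]'

```text
time: 12.6
position: [0.5004, -0.3561, 0.241]
tool_rot: [0.991, 0.131, -0.001, -0.001]
ft_force: [0.6, 0.2, 0.2]
grip_width: 0.0302
grip_force: 0.0
```

```bash
python3 - <<'E'
from h import *
t=robot.camera('top');o=robot.get_obs();print(o['time'],o['position'])
cv2.imwrite('pics/top5.png',t);c=cv2.resize(t[140:260,235:345],None,fx=5,fy=5,interpolation=cv2.INTER_CUBIC);cv2.imwrite('pics/c5.png',c)
E
```

```text
12.65 [ 0.50045851 -0.35564165  0.24112659]
```

View pics/c5.png

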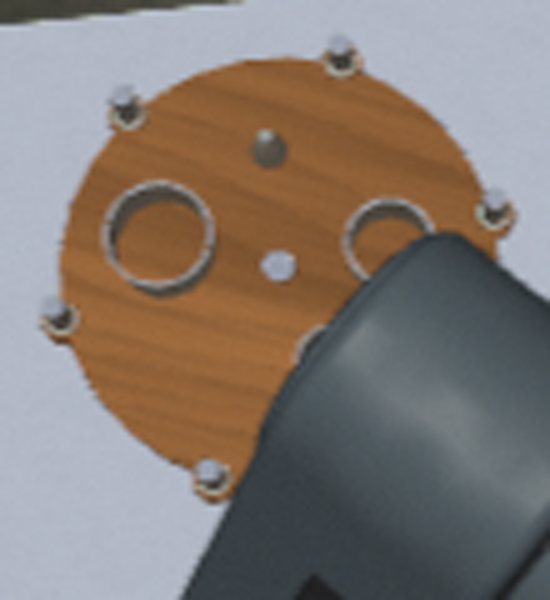

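The forearm hides the cutter, but five post tops are clear: (341,45), (124,97), (58,310), (211,468), (497,203). I'll get the exact rotation by fitting these and the initial posts together.

```bash
python3 - <<'E'
from h import *
from scipy.optimize import least_squares
f=lambda x,y,z:bp('top',(x+.5)/5-.5+235,(y+.5)/5-.5+140,z)[:2]
a=np.array([f(x,y,.078) for x,y in[(321,41),(109,109),(64,328),(233,475),(449,400),(487,181)]])
b=np.array([f(x,y,.078) for x,y in[(341,45),(124,97),(58,310),(211,468),(497,203)]])
ka=np.arange(6);kb=np.array([0,1,2,3,5])
m=lambda p,t,k:np.c_[p[0]+.15*np.cos(t+k*np.pi/3),p[1]+.15*np.sin(t+k*np.pi/3)]
s=least_squares(lambda p:np.r_[(m(p,p[2],ka)-a).ravel(),(m(p,p[3],kb)-b).ravel()],[.59,.03,-.3,-.3])
print(s.x[:2],np.degrees(s.x[2:]),abs(s.fun).max());r=np.degrees(s.x[3]-s.x[2])
A=s.x[:2]
for x,y,extra in[(398,247,r-60),(335,361,None),(351,350,None)]:
    v=f(x,y,.077)-A;t=np.degrees(np.arctan2(v[1],v[0]));print('small',np.hypot(*v),t, t+extra if extra else '')
for x,y in[(413,534),(378,475)]:
    v=f(x,y,.008)-A;print('tongue',np.degrees(np.arctan2(v[1],v[0])))
E
```

```text
[0.59175163 0.0329003 ] [-16.48590627 -21.8421576 ] 0.0033773861020524876
small 0.07932437109605807 -92.59117682154914 -157.94742815297815
small 0.0813274959830486 -157.7960138531193 
small 0.08078090093839634 -148.83767303964308 
tongue -159.34789084145677
tongue -160.6122145096215
```

The top view says about 1.4° remain, the wrist 0–0.8°, both in the same direction. One small nudge of about 1° is worthwhile, so I'll go back over the post.

>>> jog_arm --motion '[0, -1, 0, 0, 0, 0, 0.3, 0, -1, 0, 0, 0, 0, 0.3, 0, -1, 0, 0, 0, 0, 0.3, 0, -1, 0, 0, 0, 0, 0.3, 0, -1, 0, 0, 0, 0, 0.3, 0, -1, 0, 0, 0, 0, 0.3, 0, -1, 0, 0, 0, 0, 0.3, 0, -1, 0, 0, 0, 0, 0.3, 0, -1, 0, 0, 0, 0, 0.3, 0, 0, 0, 0, 0, 0, 0.3]'

```text
time: 13.9
position: [0.4051, -0.0061, 0.2416]
tool_rot: [0.991, 0.133, -0.001, -0.001]
ft_force: [-0.3, -0.3, 0.7]
grip_width: 0.0299
grip_force: 0.0
```

>>> jog_arm --motion '[0, 0, 0, 0, 0, 1, 0.3, 0, 0, 0, 0, 0, 1, 0.3, 0, 0, 0, 0, 0, 1, 0.3, 0, 0, 0, 0, 0, 1, 0.3, 0, 0, 0, 0, 0, 1, 0.3, 0, 0, 0, 0, 0, 1, 0.3, 0, 0, 0, 0, 0, 1, 0.3, 0, 0, 0, 0, 0, 1, 0.3, 0, 0, 0, 0, 0, 1, 0.3, 0, 0, 0, 0, 0, 1, 0.3, 0, 0, 0, 0, 0, 0, 0.3]'

```text
time: 15.28
position: [0.4077, -0.0095, 0.2417]
tool_rot: [0.976, -0.216, 0.0, 0.0]
ft_force: [-0.4, -0.4, -0.2]
grip_width: 0.0306
grip_force: 0.0
```

>>> jog_arm --motion '[0, -0.8, 0, 0, 0, 0, 0.3, 0, -0.8, 0, 0, 0, 0, 0.3, 0, -0.8, 0, 0, 0, 0, 0.3, 0, -0.4, 0, 0, 0, 0, 0.3, 0, 0, 0, 0, 0, 0, 0.3, 0, 0, 0, 0, 0, 0, 0.3, 0, 0, 0, 0, 0, 0, 0.3]'

```text
time: 16.15
position: [0.4546, 0.0915, 0.2415]
tool_rot: [0.976, -0.217, -0.0, 0.0]
ft_force: [-0.1, -0.2, 0.0]
grip_width: 0.03
grip_force: 0.0
```

```bash
python3 - <<'E'
from h import *
o=robot.get_obs();R=Ro.from_quat(o['tool_rot']).as_matrix();print(o['time'],o['position'],np.degrees(np.arctan2(R[1,0],R[0,0])))
print('tool-frame to go /4cm',(R.T@(np.array([.4549,.0923,.0575])-o['position'])/.04).round(3))
E
```

```text
16.15 [0.45455196 0.09151567 0.24153888] -25.031092808668532
tool-frame to go /4cm [ 1.000e-03 -2.300e-02  4.601e+00]
```

>>> jog_arm --motion '[0, 0, 0.7, 0, 0, 0, 0.3, 0, 0, 0.7, 0, 0, 0, 0.3, 0, 0, 0.7, 0, 0, 0, 0.3, 0, 0, 0.7, 0, 0, 0, 0.3, 0, 0, 0.7, 0, 0, 0, 0.3, 0, 0, 0.6, 0, 0, 0, 0.3, 0, 0, 0.5, 0, 0, 0, 0.3, 0, 0, 0, 0, 0, 0, 0.3]'

```text
time: 17.15
position: [0.4541, 0.0917, 0.0566]
tool_rot: [0.976, -0.217, -0.002, 0.0]
ft_force: [-0.8, -0.3, -0.0]
grip_width: 0.0304
grip_force: 0.0
```

>>> jog_arm --motion '[0, -0.06, 0, 0, 0, 0, 0.3, 0, -0.06, 0, 0, 0, 0, 0.3, 0, -0.05, 0, 0, 0, 0, 0.3, 0, -0.05, 0, 0, 0, 0, 0.3, 0, 0, 0, 0, 0, 0, 0.3, 0, 0.1, 0, 0, 0, 0, 0.3, 0, 0.06, 0, 0, 0, 0, 0.3, 0, 0, 0, 0, 0, 0, 0.3]'

```text
time: 18.15
position: [0.4558, 0.0942, 0.0575]
tool_rot: [0.976, -0.217, -0.0, 0.0]
ft_force: [0.0, 1.2, 0.7]
grip_width: 0.0305
grip_force: 0.0
```

>>> jog_arm --motion '[0, 0, -0.6, 0, 0, 0, 0.3, 0, 0, -0.8, 0, 0, 0, 0.3, 0, 0, -0.8, 0, 0, 0, 0.3, 0, 0.4, -0.8, 0, 0, 0, 0.3, 0, 0.8, -0.8, 0, 0, 0, 0.3, 0, 0.8, -0.8, 0, 0, 0, 0.3, 0, 0.8, 0, 0, 0, 0, 0.3, -0.5, 0, -0.5, 0, 0, -1, 0.3, -0.5, 0, -0.5, 0, 0, -1, 0.3, 0, 0, -0.5, 0, 0, -1, 0.3, 0, 0, 0, 0, 0, -1, 0.3, 0, 0, 0, 0, 0, -1, 0.3]'

```text
time: 19.65
position: [0.3716, 0.0086, 0.3018]
tool_rot: [0.999, -0.042, 0.0, 0.0]
ft_force: [-0.0, -0.7, 0.9]
grip_width: 0.0305
grip_force: 0.0
```

>>> jog_arm --motion '[0, 0, 0, 0, 0, -1, 0.3, 0, 0, 0, 0, 0, -1, 0.3, 0, 0, 0, 0, 0, -1, 0.3, 0, 0, 0, 0, 0, -1, 0.3, 0, 0, 0, 0, 0, -1, 0.3, 0, 0, 0, 0, 0, 0, 0.3, 0, 0, 0, 0, 0, 0, 0.3]'

```text
time: 20.52
position: [0.3717, 0.0086, 0.3015]
tool_rot: [0.991, 0.13, -0.0, -0.0]
ft_force: [-0.7, -0.7, 0.7]
grip_width: 0.0307
grip_force: 0.0
```

```bash
python3 - <<'E'
from h import *
o=robot.get_obs();T=wpose(o);np.save('w6.npy',T);w=robot.camera('wrist')
print(o['time'],o['position'])
c=cv2.resize(w[0:260,120:520],None,fx=2,fy=2,interpolation=cv2.INTER_CUBIC);cv2.imwrite('pics/w6.png',c)
E
```

```text
20.525 [0.37170184 0.00861077 0.30148744]
```

View pics/w6.png

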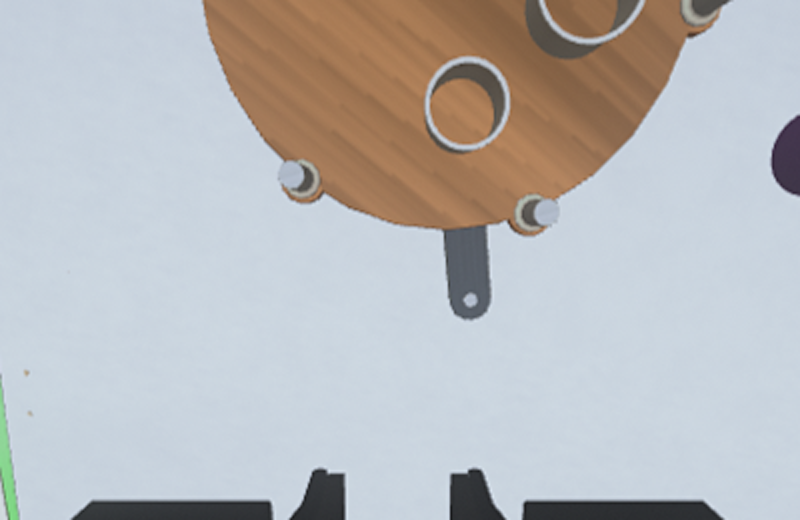

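Small rim at (467,104), hole at (470,300), tongue root at (465.5,235), post tops at (291,174) and (545,211). The cutters in view still stand.

```bash
python3 - <<'E'
from h import *
T=np.load('w6.npy');g=lambda x,y,z:wbp(T,(x+.5)/2-.5+120,(y+.5)/2-.5,z)[:2]
h=g(470,300,.008);r=g(465.5,235,.008);s=g(467,104,.077)
an=lambda d:np.degrees(np.arctan2(d[1],d[0]))
print('tongue dir',an(r-h),'hole->small',an(s-h),s,h)
P=[g(291,174,.078),g(545,211,.078)];e=P[1]-P[0];L=np.hypot(*e);n=np.array([-e[1],e[0]])/L;Ac=(P[0]+P[1])/2+n*np.sqrt(.0225-L*L/4)
for A in(Ac,np.array([.5922,.0332])):print(A,L,'small',np.hypot(*(s-A)),an(s-A),'hole',an(h-A))
E
```

```text
tongue dir 20.84641783348235 hole->small 21.434213641828322 [0.51704116 0.00737916] [ 0.40664583 -0.03596037]
[0.59434227 0.03674847] 0.1485641324846381 small 0.08269231544287288 -159.19652072290165 hole -158.82489877670594
[0.5922 0.0332] 0.1485641324846381 small 0.07947054477363659 -161.03982459731026 hole -159.5584029059939
```

```bash
python3 -c "
from rig import robot
print(robot.hand_in())"
```

```text
the job is handed in; nothing more can be done
None
```

I turned the turntable about 66° clockwise by one rim post. By my measurements the smallest cutter is at the front, within about 1° of the tongue line. The arm touched only the post, and I handed the job in at about 20.5 s; the hand-in gave no verdict.

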